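Lock out the bench isolator

TASK

Lock out the bench isolator before the fan repair: both push-lock keys on it must be left latched in, and then its steel slide must be pushed all the way across to its end stop, which a released key will block. The white caps look the same either way and every full press flips a key, so feel each key gently to learn its state and click only what needs it. Never put 20 N or more on a key or ram the slide against a blocked key that hard, and leave the loose parts on the bench where they are.

Things in the scene. Friction and masses are not known exactly. Their poses are not given: they have to be found in the camera images.
- isolator: grey steel isolator box fixed to the bench, 160 (x) by 290 (y) by 80 mm (z). Origin: centre of its underside, z up. The steel slide runs along its y axis on the top face at x = -45 mm (the robot's side); the two keys stand on top at x = +40 mm, y = -55 and +55 mm.
- slide (a joint): travel of the slide towards the isolator's +y, m: 0 = open, 0.070 = fully across at its end stop. It starts between 0 and 0.010, moves against about 3 N of friction and stays where it is left. Inside, a released key stops it: the key at y = -55 mm at 0.015, the key at y = +55 mm at 0.042; latched keys let it pass. The stop is slightly springy (3 to 4 N per mm).
- slide_tab (a point): middle of the upright steel tab on the slide, the part to push or pinch: 34 mm (isolator x) by 12 mm (isolator y), its top 41 mm and this point 26 mm above the isolator's top face; axes parallel to the isolator's. Under it lies the slide's flat bar, 36 by 120 mm, its top 6 mm above the top face, between two low rails (7 mm high).
- key_a: push-lock key on top of the isolator: white round cap (30 mm dia.) in a black collar (48 mm dia., 4 mm high). Origin: on the cap's axis, on the isolator's top face, z up. Which of the two places is key_a's changes from start to start.. Pressing it to the bottom and letting it up flips it, each time; the cap then springs back to the same height, so the state can only be felt.
- key_a_top (a point): centre of key_a's flat cap top at rest, 27 mm above the isolator's top face in BOTH states. How it feels: a released key is firm from the first mm (about 4 N, rising to 9 N); a latched key first sinks about 7 mm against only 1 to 1.5 N and then turns firm (6 to 9 N). A touch that stops there changes nothing.
- key_b: the other key, exactly like key_a in size, origin and behaviour. At the start at least one of the two keys is released, perhaps both.
- key_b_top (a point): centre of key_b's flat cap top at rest, like key_a_top. Both keys: pressed less than 13 mm nothing changes; the click comes at 14 to 15 mm of travel with 8 to 9 N; the rubber-soft bottom begins at 16 mm (about 9 N) and adds 2.5 N for each further mm (the collar's rim is at 23 mm). 20 N is an overload: press slowly, a knock counts too.
- capacitor: bystander: aluminium can, 44 mm dia., 75 mm high, standing loose on the bench; origin at the centre of its underside
- pulley: bystander: loose dark steel belt pulley, 70 mm dia., 42 mm high; origin at the centre of its underside
- driver: bystander: loose screwdriver with a black handle lying on the bench, about 200 mm long, along its x axis

How it is judged:
At the end, for the whole second after the job is handed in: the slide rests fully across, within 4 mm of its end stop (joint above 0.066 m), which it can reach only over two latched keys (value of joint slide above 0.066 m and velocity of joint slide below 0.005 m/s); the robot touches nothing.
It fails at once if 20 N or more put on a key by the robot (contact force between any of the fingers, the arm and key_a above 20 N or contact force between any of the fingers, the arm and key_b above 20 N).
It fails at once if the slide rammed against a released key with 20 N or more (contact force between isolator and key_a above 20 N or contact force between isolator and key_b above 20 N).
It fails at once if a loose part on the bench moved more than 20 mm (distance of any of capacitor, pulley, driver from where it was at the start of the episode above 0.02 m).
It also fails if it takes over 64 s, if anything falls off the work surface, if the arm or the gripper's body presses on something with over 40 N, if the wrist force passes 120 N, or if a joint passes its speed limit or range.

ROBOT

A 6-joint arm with a two-finger parallel gripper is mounted at the origin on the work surface. World frame = base frame: x ahead of the robot, y to its left, z up, the work surface at z = 0. Lengths are in m, angles in rad, forces in N, time in s.
With the tool pointing down it reaches from about 0.3 to 0.95 m from the base axis. Payload 3.1 kg.
Tool frame: the origin (TCP) lies between the finger pads; the fingertips stand 25 mm ahead of it and the grasp point (between the pads) lies 6 mm ahead of it; z points along the fingers, y is the direction in which the jaws open and shut (so a half turn about z gives the same grasp; the last joint's range is limited). The gripper opens to 85 mm and grips with 20 to 120 N. Pads are 22 mm wide; open, the fingers measure 114 mm over their backs; the gripper's body (76 mm by 85 mm) begins 54 mm behind the grasp point. The pads swing forward as they close: fully open they stand 13 mm farther back than shut.
Start: joints at [1.035, 0.308, 1.634, -0, 1.2, -0.07], TCP at [0.281, 0.558, 0.256] pointing down, gripper open.
Joint ranges: [-3.06, 3.06], [-0.79, 1.96], [0.05, 2.63], [-1.19, 4.34], [0.05, 2.64], [-2.94, 2.94]. Speed limits (rad/s): [2.79, 2.79, 3.14, 3.14, 3.14, 3.14].

INTERFACE

Orientations are given as a unit quaternion [x, y, z, w].
In Python, from bench import arm, read_camera, camera_model, recognise, spot_point gives the robot as it stands.
- The arm moves only by the tool play_rows, never from a script. Its argument "series" is a list of rows, each an object with "delta_pos": the shift along the tool's x, y, z in m, a list of three; "twist": the turn, a rotation vector about the tool's x, y, z in degrees, a list of three; "gripper": the opening, from -1 (shut) to 1 (fully open), so that 0 is half open. A call has 1 to 8 rows; each row is the pose to reach, as a shift and turn from the pose commanded when the call began, along the tool's axes at that moment; what a row does not reach only later rows make up. A row lasts 1/12 s, in which the tool goes at most 41.7 mm and 7.16 degrees, less where a joint would pass 70% of its speed; a pose out of reach is approached as far as the arm can. A call with a gripper value outside its range is refused whole. The fingers move at their own pace and stop on an object; "newtons" is the grip in N (left out, the last holds). Time passes only in rows, so rows that repeat a pose let the fingers close. It gives the time, the measured TCP pose, the force and the opening at its end, in the units of the state.
- arm.sense(): the state, without advancing time (a new reading comes with each control period).
- read_camera(name): name is "scene" or "top" or "wrist"; returns the picture (480x640x3 uint8, red, green, blue); there is no depth.
- camera_model(name): a dict with "fovy" (degrees; the focal length in pixels is half the picture's height over the tangent of half this angle, whatever the lens; pixels are square), "cx", "cy" (the principal point, pixels), "xyz" and "rotation" of the camera in the world; the wrist camera has in their place "T_tool_cam" (4x4, takes a point from camera to tool coordinates, whose origin is the TCP and whose axes are the flange's). Camera axes: x right, y up, looking along -z (the intrinsics and any distortion apply to the point x, -y, -z); pixel columns grow to the right and rows downward; lengths in m; the calibration is good to about 2 mm. A picture is of the moment at which its call begins: read the wrist's pose just before it. camera_model takes no time and is no camera call.
- arm.finish_job(): hands the job in, once; it reports no verdict.
Trained networks look in the newest picture that a camera, given by its name, has taken for a name from the list of things; names that differ only in an ending like _2 or _b are one class to them, and where a whole thing is asked for, a point or a joint stands for the part that bears it (a point fixed in the world has none). Each returns a list of dicts, best first, with "p" (0 to 1); they miss things now and then, are a little off and sometimes report something else, mostly with a low value. They report only what shows in the picture. A call takes as long as a camera call.
- recognise(name, camera): "xy" ([column, row] in pixels, amid what is visible of it).
- spot_point(name, camera): "xy" ([column, row] in pixels: a listed point, or the origin of a listed thing).
The state is a dict: "time_s": time; "joint_pos": joint angles; "dq": joint speeds; "joint_torque": joint torques, N m; "tool_pos": TCP position; "tcp_rot": TCP orientation; "force": force on the tool from outside, world axes, zero at the start; "wrist_torque": the same for the moment, N m; "gripper_width": finger opening in m.
Only numpy, scipy, OpenCV 4.12 (cv2) and the standard library are available. Lean on these libraries where they do the work, as an engineer would, in place of code of your own. Each camera call takes 0.05 s, during which the arm holds its last target. There are 200 camera calls.

## Working session

There is one attempt and no reset: what is moved stays moved. The work goes in short steps, Python scripts to look and compute and a tool call to move; the robot and the scene stay as the last step left them, time stands still between calls to the robot, and variables do not carry over. Pictures are saved under pics/ and viewed, on a budget of 10 in all, crops included, one or two more only if the job needs it, and the job is handed in when it is done.

Besides the shell and the picture viewer there is one more tool, called as name([rows], argument=value, ...), one row to a line, values as JSON. play_rows: Moves the arm, as the interface text tells. Its arguments: {"type":"object","properties":{"series":{"type":"array"},"newtons":{"type":"number"}},"required":["series"]}

```bash
mkdir -p pics; cat > h.py <<'E'
from bench import arm, read_camera, camera_model, recognise, spot_point
import numpy as np, cv2
from scipy.spatial.transform import Rotation as R
def ray(cam,xy,st=None):
    m=camera_model(cam); f=240/np.tan(np.radians(m["fovy"])/2)
    u,v=xy; p=np.array([(u-m["cx"])/f,(v-m["cy"])/f])
    if m.get("distortion") is not None: print("dist",m["distortion"])
    d=np.array([p[0],-p[1],-1.])
    if cam=="wrist":
        T=np.array(m["T_tool_cam"]); Rt=R.from_quat(st["tcp_rot"]).as_matrix()
        return Rt@T[:3,3]+np.array(st["tool_pos"]), Rt@T[:3,:3]@d
    Rm=np.array(m["rotation"]); Rm=Rm if Rm.shape==(3,3) else R.from_quat(Rm).as_matrix()
    return np.array(m["xyz"]),Rm@d
def atz(cam,xy,z,st=None):
    o,d=ray(cam,xy,st); return o+d*(z-o[2])/d[2]
E
cat > a.py <<'E'
from h import *
s=arm.sense(); print(s)
for c in("top","scene","wrist"):
    im=read_camera(c); cv2.imwrite(f"pics/{c}0.png",im[:,:,::-1]); print(c,camera_model(c))
    for n,z in(("key_a_top",.107),("slide_tab",.106),("isolator",0),("capacitor",0),("pulley",0),("driver",0.01)):
        print(n,[(np.round(r["xy"]),round(r["p"],2),np.round(atz(c,r["xy"],z,s),4)) for r in spot_point(n,c)[:3]])
E
python3 a.py; cd pics; python3 -c "
import cv2,numpy as np
cv2.imwrite('m0.png',np.vstack([cv2.resize(cv2.imread(f),(400,300)) for f in('scene0.png','wrist0.png')]))"
```

```text
{'time_s': 0.0, 'joint_pos': array([ 1.03535460e+00,  3.08985325e-01,  1.63521506e+00,  1.17674120e-05,
        1.19971215e+00, -6.97135269e-02]), 'dq': array([-0.00153509,  0.00011324,  0.00016618,  0.00080346,  0.00045198,
        0.00047263]), 'joint_torque': array([-8.79679428e-04, -4.15266180e+01, -2.76656556e+01, -2.49067243e-04,
        1.03817153e-02,  2.77891992e-06]), 'tool_pos': array([0.28030084, 0.5577467 , 0.2550457 ]), 'tcp_rot': array([ 2.30767189e-01,  9.73008304e-01, -1.10561382e-03, -3.50873072e-04]), 'force': array([ 0.54989081, -0.51531939, -0.47677448]), 'wrist_torque': array([-0.02868369, -0.03650306, -0.02084375]), 'gripper_width': 0.08518078744324081}
top {'fovy': 56.17213554515531, 'cx': 318.93721540786544, 'cy': 250.3415668480998, 'xyz': array([0.45079192, 0.07788883, 0.94123468]), 'rotation': array([ 0.04416706, -0.06689665, -0.69567624,  0.71386881])}
key_a_top [(array([456., 257.]), 0.71, array([ 0.5779, -0.2069,  0.107 ]))]
slide_tab []
isolator [(array([418., 291.]), 0.69, array([ 0.52  , -0.1616,  0.    ])), (array([447., 260.]), 0.54, array([ 0.588 ,
[... 832 characters left out ...]
 0.61, array([0.5158, 0.0498, 0.    ]))]
pulley [(array([113., 244.]), 0.69, array([ 0.609 , -0.3774,  0.    ]))]
driver [(array([217., 276.]), 0.73, array([ 0.6785, -0.1258,  0.01  ]))]
wrist {'fovy': 60.314882161093614, 'cx': 321.83030902561273, 'cy': 237.20339446476606, 'T_tool_cam': array([[-9.43656179e-05,  9.54638053e-01,  2.97768666e-01,
         7.71658518e-02],
       [ 9.99999140e-01,  4.79523692e-04, -1.22043072e-03,
        -2.42396846e-05],
       [-1.30785674e-03,  2.97768295e-01, -9.54637278e-01,
        -1.17988480e-01],
       [ 0.00000000e+00,  0.00000000e+00,  0.00000000e+00,
         1.00000000e+00]])}
key_a_top []
slide_tab []
isolator []
capacitor []
pulley []
driver []
```

View pics/top0.png

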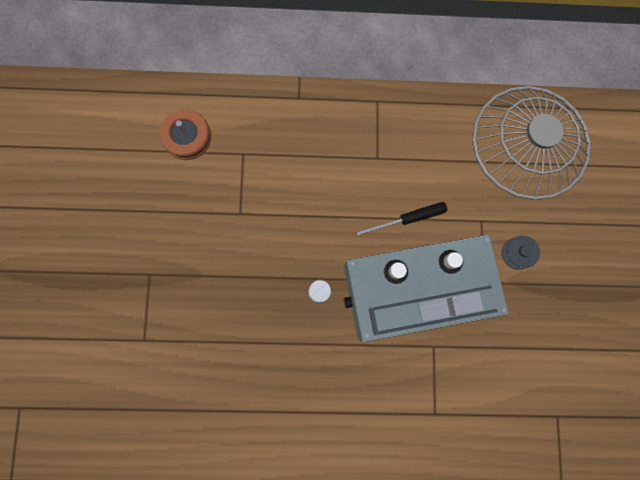

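View pics/m0.png

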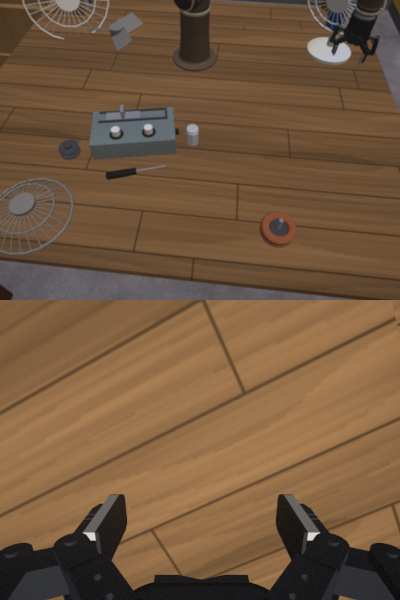

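The top view shows the box corners at about (346,262), (488,236), (507,314) and (362,341), with caps at (398,271) and (454,260) and the tab at (452,307). The slide is on the robot's side and the gripper starts far to the left.

```bash
cat > b.py <<'E'
from h import *
s=arm.sense()
c=[atz("top",p,.08) for p in((346,262),(488,236),(507,314),(362,341))]
print(np.round(c,4)); 
for a,b in((1,0),(2,3)):
    d=c[b]-c[a]; print("yaw",np.degrees(np.arctan2(-d[0],d[1])),np.linalg.norm(d))
print("centre",np.mean(c,0))
for p in((398.5,271),(454,260)): print("cap",atz("top",p,.107))
print("tab",atz("top",(451,306),.11))
Rt=R.from_quat(s["tcp_rot"]).as_matrix(); print(Rt)
t=np.array([.53,-.15,.3]); print(Rt.T@(t-s["tool_pos"]))
E
python3 b.py
```

```text
[[ 0.5664 -0.0012  0.08  ]
 [ 0.6259 -0.2817  0.08  ]
 [ 0.4741 -0.3132  0.08  ]
 [ 0.417  -0.0335  0.08  ]]
yaw 11.989201597601784 0.28669957316392597
yaw 11.53376133254841 0.28540317593314296
centre [ 0.52084314 -0.15740458  0.08      ]
cap [ 0.5484566  -0.09774527  0.107     ]
cap [ 0.57223476 -0.20352661  0.107     ]
tab [ 0.48546285 -0.19480049  0.11      ]
[[-8.93464516e-01  4.49133787e-01  1.64091867e-05]
 [ 4.49133787e-01  8.93464515e-01  3.44144539e-05]
 [ 7.95667992e-07  3.81180136e-05 -9.99999999e-01]]
[-0.54088117 -0.52099085 -0.04371936]
```

play_rows([
  {"delta_pos":[-0.028,-0.028,0],"twist":[0,0,0],"gripper":-1},
  {"delta_pos":[-0.056,-0.056,0],"twist":[0,0,0],"gripper":-1},
  {"delta_pos":[-0.084,-0.084,0],"twist":[0,0,0],"gripper":-1},
  {"delta_pos":[-0.112,-0.112,0],"twist":[0,0,0],"gripper":-1},
  {"delta_pos":[-0.14,-0.14,0],"twist":[0,0,0],"gripper":-1},
  {"delta_pos":[-0.168,-0.168,0],"twist":[0,0,0],"gripper":-1},
  {"delta_pos":[-0.196,-0.196,0],"twist":[0,0,0],"gripper":-1},
  {"delta_pos":[-0.224,-0.224,0],"twist":[0,0,0],"gripper":-1},
])

```text
time_s: 1.72
tool_pos: [0.3805, 0.256, 0.2566]
tcp_rot: [0.23, 0.973, 0.0, 0.0]
force: [1.0, -0.0, 0.4]
gripper_width: -0.0
```

play_rows([
  {"delta_pos":[-0.028,-0.028,0],"twist":[0,0,0],"gripper":-1},
  {"delta_pos":[-0.056,-0.056,0],"twist":[0,0,-5],"gripper":-1},
  {"delta_pos":[-0.084,-0.084,0],"twist":[0,0,-10],"gripper":-1},
  {"delta_pos":[-0.112,-0.112,0],"twist":[0,0,-15],"gripper":-1},
  {"delta_pos":[-0.14,-0.14,0],"twist":[0,0,-21],"gripper":-1},
  {"delta_pos":[-0.168,-0.168,0],"twist":[0,0,-27],"gripper":-1},
  {"delta_pos":[-0.196,-0.196,0],"twist":[0,0,-33],"gripper":-1},
  {"delta_pos":[-0.224,-0.224,0],"twist":[0,0,-38.7],"gripper":-1},
])

```text
time_s: 2.38
tool_pos: [0.4793, -0.0424, 0.2567]
tcp_rot: [-0.106, 0.994, 0.0, 0.0]
force: [0.1, 1.0, -0.2]
gripper_width: -0.0
```

play_rows([
  {"delta_pos":[-0.004,-0.03,0],"twist":[0,0,0],"gripper":-1},
  {"delta_pos":[-0.008,-0.06,0],"twist":[0,0,0],"gripper":-1},
  {"delta_pos":[-0.012,-0.09,0],"twist":[0,0,0],"gripper":-1},
  {"delta_pos":[-0.015,-0.105,0],"twist":[0,0,0],"gripper":-1},
  {"delta_pos":[-0.015,-0.105,0],"twist":[0,0,0],"gripper":-1},
  {"delta_pos":[-0.015,-0.105,0],"twist":[0,0,0],"gripper":-1},
])

```text
time_s: 2.88
tool_pos: [0.5152, -0.1403, 0.2561]
tcp_rot: [-0.103, 0.995, 0.001, -0.0]
force: [0.2, -0.4, -0.3]
gripper_width: 0.0002
```

```bash
cat > c.py <<'E'
from h import *
s=arm.sense(); print(s["time_s"],s["tool_pos"],s["tcp_rot"],s["force"])
c="wrist"; im=read_camera(c); cv2.imwrite("pics/w1.png",im[:,:,::-1])
for n,z in(("key_a_top",.107),("slide_tab",.106),("isolator",0)):
    print(n,[(np.round(r["xy"]),round(r["p"],2),np.round(atz(c,r["xy"],z,s),4)) for r in spot_point(n,c)[:3]])
E
python3 c.py
```

```text
2.8833 [ 0.51520277 -0.14034285  0.25607863] [-1.02855943e-01  9.94696035e-01  5.79006633e-04 -3.43518184e-04] [ 0.17691582 -0.38142755 -0.27146549]
key_a_top [(array([221., 286.]), 0.9, array([ 0.5708, -0.2002,  0.107 ]))]
slide_tab [(array([234., 168.]), 0.6, array([ 0.4872, -0.2032,  0.106 ]))]
isolator [(array([298., 197.]), 0.78, array([ 0.5209, -0.1604,  0.    ]))]
```

View pics/w1.png

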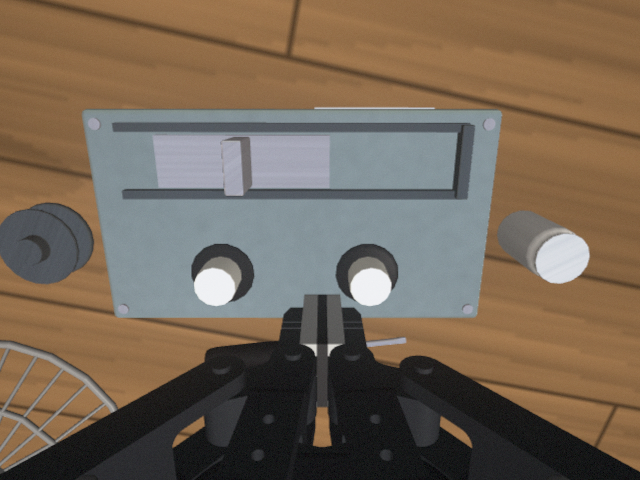

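The wrist view confirms this: caps at (370,286) on the +y side and (215,287) on the −y side, tab top near (235,165), and the box square to the tool. I'll work out the tool deltas.

```bash
cat > d.py <<'E'
from h import *
s=arm.sense(); print(s["time_s"],s["tool_pos"])
Rt=R.from_quat(s["tcp_rot"]).as_matrix()
for p,z in(((370.5,286),.107),((215.5,287),.107),((235,140),.121),((84,110),.08),((501,110),.08),((480,318),.08),((118,318),.08)):
    q=atz("wrist",p,z,s); print(p,np.round(q,4),np.round(Rt.T@(q-s["tool_pos"]),4))
for q in((.5485,-.0977,.107),(.572,-.2035,.107)): print(np.round(Rt.T@(np.array(q)-s["tool_pos"]),4))
E
python3 d.py
```

```text
3.0833 [ 0.51486474 -0.13882696  0.25617167]
(370.5, 286) [ 0.5492 -0.0955  0.107 ] [-0.0426  0.0352  0.1492]
(215.5, 287) [ 0.5725 -0.202   0.107 ] [-0.0433 -0.0739  0.1491]
(235, 140) [ 0.468  -0.2008  0.121 ] [ 0.0587 -0.051   0.1352]
(84, 110) [ 0.4741 -0.3117  0.08  ] [ 0.0757 -0.1607  0.1761]
(501, 110) [ 0.4152 -0.0341  0.08  ] [0.0756 0.123  0.1763]
(480, 318) [0.5691 0.0024 0.08  ] [-0.0825  0.1268  0.1762]
(118, 318) [ 0.6285 -0.279   0.08  ] [-0.0822 -0.1609  0.176 ]
[-0.0415  0.0331  0.1492]
[-0.0425 -0.0752  0.1491]
```

play_rows([
  {"delta_pos":[-0.021,0.017,0.02],"twist":[0,0,0],"gripper":-1},
  {"delta_pos":[-0.042,0.034,0.04],"twist":[0,0,0],"gripper":-1},
  {"delta_pos":[-0.042,0.034,0.07],"twist":[0,0,0],"gripper":-1},
  {"delta_pos":[-0.042,0.034,0.09],"twist":[0,0,0],"gripper":-1},
  {"delta_pos":[-0.042,0.034,0.1],"twist":[0,0,0],"gripper":-1},
  {"delta_pos":[-0.042,0.034,0.105],"twist":[0,0,0],"gripper":-1},
  {"delta_pos":[-0.042,0.034,0.105],"twist":[0,0,0],"gripper":-1},
  {"delta_pos":[-0.042,0.034,0.105],"twist":[0,0,0],"gripper":-1},
])

```text
time_s: 3.75
tool_pos: [0.5501, -0.0984, 0.1523]
tcp_rot: [-0.104, 0.995, -0.0, 0.001]
force: [-0.6, -0.4, 0.1]
gripper_width: 0.0
```

play_rows([
  {"delta_pos":[0,0,0.003],"twist":[0,0,0],"gripper":-1},
  {"delta_pos":[0,0,0.006],"twist":[0,0,0],"gripper":-1},
  {"delta_pos":[0,0,0.009],"twist":[0,0,0],"gripper":-1},
  {"delta_pos":[0,0,0.012],"twist":[0,0,0],"gripper":-1},
  {"delta_pos":[0,0,0.014],"twist":[0,0,0],"gripper":-1},
  {"delta_pos":[0,0,0.014],"twist":[0,0,0],"gripper":-1},
])

```text
time_s: 4.25
tool_pos: [0.549, -0.0983, 0.1367]
tcp_rot: [-0.104, 0.995, 0.0, -0.001]
force: [-0.3, -0.1, -0.8]
gripper_width: 0.0002
```

play_rows([
  {"delta_pos":[0,0,0.001],"twist":[0,0,0],"gripper":-1},
  {"delta_pos":[0,0,0.002],"twist":[0,0,0],"gripper":-1},
  {"delta_pos":[0,0,0.003],"twist":[0,0,0],"gripper":-1},
  {"delta_pos":[0,0,0.004],"twist":[0,0,0],"gripper":-1},
  {"delta_pos":[0,0,0.004],"twist":[0,0,0],"gripper":-1},
])

```text
time_s: 4.67
tool_pos: [0.5493, -0.0983, 0.133]
tcp_rot: [-0.104, 0.995, 0.0, -0.0]
force: [-0.1, -0.4, -0.1]
gripper_width: 0.0001
```

play_rows([
  {"delta_pos":[0,0,0.001],"twist":[0,0,0],"gripper":-1},
  {"delta_pos":[0,0,0.002],"twist":[0,0,0],"gripper":-1},
  {"delta_pos":[0,0,0.002],"twist":[0,0,0],"gripper":-1},
])

```text
time_s: 4.92
tool_pos: [0.5496, -0.0984, 0.1313]
tcp_rot: [-0.104, 0.995, -0.0, 0.0]
force: [-0.3, 0.3, 1.5]
gripper_width: -0.0001
```

play_rows([
  {"delta_pos":[0,0,0.001],"twist":[0,0,0],"gripper":-1},
  {"delta_pos":[0,0,0.002],"twist":[0,0,0],"gripper":-1},
  {"delta_pos":[0,0,0.002],"twist":[0,0,0],"gripper":-1},
])

```text
time_s: 5.17
tool_pos: [0.5496, -0.0984, 0.1292]
tcp_rot: [-0.104, 0.995, -0.0, 0.0]
force: [-0.7, -0.8, 1.5]
gripper_width: 0.0004
```

play_rows([
  {"delta_pos":[0,0,0.001],"twist":[0,0,0],"gripper":-1},
  {"delta_pos":[0,0,0.002],"twist":[0,0,0],"gripper":-1},
  {"delta_pos":[0,0,0.002],"twist":[0,0,0],"gripper":-1},
])

```text
time_s: 5.42
tool_pos: [0.5496, -0.0983, 0.1272]
tcp_rot: [-0.104, 0.995, -0.0, 0.0]
force: [-0.3, 0.2, 1.0]
gripper_width: 0.0001
```

play_rows([
  {"delta_pos":[0,0,0.001],"twist":[0,0,0],"gripper":-1},
  {"delta_pos":[0,0,0.002],"twist":[0,0,0],"gripper":-1},
  {"delta_pos":[0,0,0.002],"twist":[0,0,0],"gripper":-1},
])

```text
time_s: 5.67
tool_pos: [0.5496, -0.0984, 0.1252]
tcp_rot: [-0.104, 0.995, -0.0, 0.0]
force: [0.2, -0.7, 1.6]
gripper_width: -0.0004
```

play_rows([
  {"delta_pos":[0,0,0.001],"twist":[0,0,0],"gripper":-1},
  {"delta_pos":[0,0,0.002],"twist":[0,0,0],"gripper":-1},
  {"delta_pos":[0,0,0.002],"twist":[0,0,0],"gripper":-1},
])

```text
time_s: 5.92
tool_pos: [0.5496, -0.0984, 0.1239]
tcp_rot: [-0.104, 0.995, -0.0, 0.0]
force: [-1.6, -0.0, 6.1]
gripper_width: 0.0002
```

The +y key is soft for about 7 mm and then firms to 6 N, so it is latched and I'll leave it alone. Next, the −y key.

play_rows([
  {"delta_pos":[0,0,-0.015],"twist":[0,0,0],"gripper":-1},
  {"delta_pos":[0,0,-0.03],"twist":[0,0,0],"gripper":-1},
  {"delta_pos":[0,-0.035,-0.03],"twist":[0,0,0],"gripper":-1},
  {"delta_pos":[0,-0.07,-0.03],"twist":[0,0,0],"gripper":-1},
  {"delta_pos":[0,-0.107,-0.03],"twist":[0,0,0],"gripper":-1},
  {"delta_pos":[0,-0.107,-0.02],"twist":[0,0,0],"gripper":-1},
  {"delta_pos":[0,-0.107,-0.012],"twist":[0,0,0],"gripper":-1},
  {"delta_pos":[0,-0.107,-0.012],"twist":[0,0,0],"gripper":-1},
])

```text
time_s: 6.58
tool_pos: [0.5691, -0.202, 0.1322]
tcp_rot: [-0.103, 0.995, 0.002, -0.003]
force: [-0.9, 1.5, 0.0]
gripper_width: -0.0001
```

play_rows([
  {"delta_pos":[0,0,0.001],"twist":[0,0,0],"gripper":-1},
  {"delta_pos":[0,0,0.002],"twist":[0,0,0],"gripper":-1},
  {"delta_pos":[0,0,0.003],"twist":[0,0,0],"gripper":-1},
  {"delta_pos":[0,0,0.004],"twist":[0,0,0],"gripper":-1},
  {"delta_pos":[0,0,0.004],"twist":[0,0,0],"gripper":-1},
])

```text
time_s: 7.0
tool_pos: [0.5716, -0.2021, 0.1319]
tcp_rot: [-0.104, 0.995, 0.0, -0.0]
force: [-1.7, 0.4, 2.5]
gripper_width: -0.0001
```

play_rows([
  {"delta_pos":[0,0,0.001],"twist":[0,0,0],"gripper":-1},
  {"delta_pos":[0,0,0.002],"twist":[0,0,0],"gripper":-1},
  {"delta_pos":[0,0,0.002],"twist":[0,0,0],"gripper":-1},
])

```text
time_s: 7.25
tool_pos: [0.5717, -0.2024, 0.1297]
tcp_rot: [-0.104, 0.995, 0.0, 0.0]
force: [-1.1, 3.5, 4.4]
gripper_width: -0.0002
```

Firm from the first millimetre (4.4 N at about 2 mm), so the −y key is released. I'll click it slowly.

play_rows([
  {"delta_pos":[0,0,0.0015],"twist":[0,0,0],"gripper":-1},
  {"delta_pos":[0,0,0.003],"twist":[0,0,0],"gripper":-1},
  {"delta_pos":[0,0,0.0045],"twist":[0,0,0],"gripper":-1},
  {"delta_pos":[0,0,0.006],"twist":[0,0,0],"gripper":-1},
  {"delta_pos":[0,0,0.0075],"twist":[0,0,0],"gripper":-1},
  {"delta_pos":[0,0,0.009],"twist":[0,0,0],"gripper":-1},
  {"delta_pos":[0,0,0.01],"twist":[0,0,0],"gripper":-1},
  {"delta_pos":[0,0,0.01],"twist":[0,0,0],"gripper":-1},
])

```text
time_s: 7.92
tool_pos: [0.5719, -0.2027, 0.1201]
tcp_rot: [-0.104, 0.995, 0.0, 0.0]
force: [-2.7, 2.8, 7.4]
gripper_width: 0.0003
```

play_rows([
  {"delta_pos":[0,0,0.001],"twist":[0,0,0],"gripper":-1},
  {"delta_pos":[0,0,0.002],"twist":[0,0,0],"gripper":-1},
  {"delta_pos":[0,0,0.003],"twist":[0,0,0],"gripper":-1},
  {"delta_pos":[0,0,0.003],"twist":[0,0,0],"gripper":-1},
])

```text
time_s: 8.25
tool_pos: [0.5719, -0.2027, 0.1173]
tcp_rot: [-0.104, 0.995, 0.0, 0.0]
force: [-2.6, 3.8, 8.8]
gripper_width: -0.0001
```

play_rows([
  {"delta_pos":[0,0,0.001],"twist":[0,0,0],"gripper":-1},
  {"delta_pos":[0,0,0.002],"twist":[0,0,0],"gripper":-1},
  {"delta_pos":[0,0,0.002],"twist":[0,0,0],"gripper":-1},
])

```text
time_s: 8.5
tool_pos: [0.572, -0.2027, 0.1157]
tcp_rot: [-0.104, 0.995, 0.0, 0.0]
force: [-3.7, 4.4, 10.4]
gripper_width: -0.0002
```

10.4 N is past the click. I'll let it up fully and feel again.

play_rows([
  {"delta_pos":[0,0,-0.005],"twist":[0,0,0],"gripper":-1},
  {"delta_pos":[0,0,-0.012],"twist":[0,0,0],"gripper":-1},
  {"delta_pos":[0,0,-0.02],"twist":[0,0,0],"gripper":-1},
  {"delta_pos":[0,0,-0.021],"twist":[0,0,0],"gripper":-1},
  {"delta_pos":[0,0,-0.021],"twist":[0,0,0],"gripper":-1},
  {"delta_pos":[0,0,-0.021],"twist":[0,0,0],"gripper":-1},
])

```text
time_s: 9.0
tool_pos: [0.5712, -0.2033, 0.1348]
tcp_rot: [-0.104, 0.995, -0.0, -0.0]
force: [-0.3, -1.0, 0.9]
gripper_width: -0.0001
```

play_rows([
  {"delta_pos":[0,0,0.0015],"twist":[0,0,0],"gripper":-1},
  {"delta_pos":[0,0,0.003],"twist":[0,0,0],"gripper":-1},
  {"delta_pos":[0,0,0.0045],"twist":[0,0,0],"gripper":-1},
  {"delta_pos":[0,0,0.006],"twist":[0,0,0],"gripper":-1},
  {"delta_pos":[0,0,0.007],"twist":[0,0,0],"gripper":-1},
  {"delta_pos":[0,0,0.008],"twist":[0,0,0],"gripper":-1},
  {"delta_pos":[0,0,0.008],"twist":[0,0,0],"gripper":-1},
])

```text
time_s: 9.58
tool_pos: [0.5712, -0.203, 0.1269]
tcp_rot: [-0.104, 0.995, 0.0, -0.0]
force: [-0.9, -1.2, 0.9]
gripper_width: 0.0
```

play_rows([
  {"delta_pos":[0,0,0.001],"twist":[0,0,0],"gripper":-1},
  {"delta_pos":[0,0,0.002],"twist":[0,0,0],"gripper":-1},
  {"delta_pos":[0,0,0.002],"twist":[0,0,0],"gripper":-1},
])

```text
time_s: 9.83
tool_pos: [0.5715, -0.203, 0.1252]
tcp_rot: [-0.104, 0.995, -0.0, 0.0]
force: [-1.1, -0.6, 1.0]
gripper_width: 0.0
```

Now soft (1 N at 7 mm), so the −y key is latched. I'll move behind the tab on its −y side.

play_rows([
  {"delta_pos":[0,0,-0.025],"twist":[0,0,0],"gripper":-1},
  {"delta_pos":[0,0,-0.045],"twist":[0,0,0],"gripper":-1},
  {"delta_pos":[0.03,-0.01,-0.045],"twist":[0,0,0],"gripper":-1},
  {"delta_pos":[0.06,-0.023,-0.045],"twist":[0,0,0],"gripper":-1},
  {"delta_pos":[0.085,-0.023,-0.045],"twist":[0,0,0],"gripper":-1},
  {"delta_pos":[0.085,-0.023,-0.045],"twist":[0,0,0],"gripper":-1},
  {"delta_pos":[0.085,-0.023,-0.045],"twist":[0,0,0],"gripper":-1},
])

```text
time_s: 10.42
tool_pos: [0.4922, -0.2433, 0.1701]
tcp_rot: [-0.103, 0.995, 0.0, 0.0]
force: [-0.1, -0.1, 0.1]
gripper_width: 0.0002
```

play_rows([
  {"delta_pos":[0,0,0.01],"twist":[0,0,0],"gripper":-1},
  {"delta_pos":[0,0,0.02],"twist":[0,0,0],"gripper":-1},
  {"delta_pos":[0,0,0.03],"twist":[0,0,0],"gripper":-1},
  {"delta_pos":[0,0,0.04],"twist":[0,0,0],"gripper":-1},
  {"delta_pos":[0,0,0.049],"twist":[0,0,0],"gripper":-1},
  {"delta_pos":[0,0,0.049],"twist":[0,0,0],"gripper":-1},
])

```text
time_s: 10.92
tool_pos: [0.4915, -0.2417, 0.118]
tcp_rot: [-0.104, 0.995, 0.002, -0.002]
force: [0.3, 0.8, -0.5]
gripper_width: -0.0002
```

```bash
sed -i 's/w1.png/w2.png/; /^for/,$d' c.py; python3 c.py
```

```text
10.9167 [ 0.4914659  -0.24168659  0.11803289] [-0.10393515  0.99458003  0.00170877 -0.00226351] [ 0.33311484  0.8149032  -0.49672199]
```

View pics/w2.png

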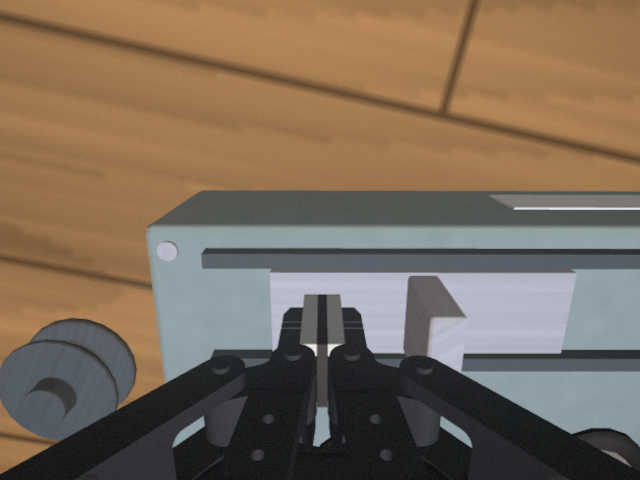

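The fingers are over the bar just left of the tab (tab at about 408–465, 280–360) with a clear gap. I'll start pushing.

play_rows([
  {"delta_pos":[0,0.004,0],"twist":[0,0,0],"gripper":-1},
  {"delta_pos":[0,0.008,0],"twist":[0,0,0],"gripper":-1},
  {"delta_pos":[0,0.012,0],"twist":[0,0,0],"gripper":-1},
  {"delta_pos":[0,0.016,0],"twist":[0,0,0],"gripper":-1},
  {"delta_pos":[0,0.02,0],"twist":[0,0,0],"gripper":-1},
  {"delta_pos":[0,0.024,0],"twist":[0,0,0],"gripper":-1},
  {"delta_pos":[0,0.027,0],"twist":[0,0,0],"gripper":-1},
  {"delta_pos":[0,0.03,0],"twist":[0,0,0],"gripper":-1},
])

```text
time_s: 11.63
tool_pos: [0.4872, -0.2141, 0.1218]
tcp_rot: [-0.104, 0.995, -0.001, 0.001]
force: [-0.4, -3.3, 0.1]
gripper_width: -0.0001
```

play_rows([
  {"delta_pos":[0,0.002,0],"twist":[0,0,0],"gripper":-1},
  {"delta_pos":[0,0.004,0],"twist":[0,0,0],"gripper":-1},
  {"delta_pos":[0,0.006,0],"twist":[0,0,0],"gripper":-1},
  {"delta_pos":[0,0.008,0],"twist":[0,0,0],"gripper":-1},
])

```text
time_s: 11.97
tool_pos: [0.4856, -0.2061, 0.1217]
tcp_rot: [-0.104, 0.995, -0.0, 0.0]
force: [-0.4, -2.5, 1.7]
gripper_width: -0.0002
```

play_rows([
  {"delta_pos":[0,0.002,0],"twist":[0,0,0],"gripper":-1},
  {"delta_pos":[0,0.004,0],"twist":[0,0,0],"gripper":-1},
  {"delta_pos":[0,0.006,0],"twist":[0,0,0],"gripper":-1},
  {"delta_pos":[0,0.008,0],"twist":[0,0,0],"gripper":-1},
])

```text
time_s: 12.3
tool_pos: [0.4839, -0.198, 0.1215]
tcp_rot: [-0.104, 0.995, -0.0, 0.0]
force: [0.6, -2.5, 1.9]
gripper_width: -0.0
```

play_rows([
  {"delta_pos":[0,0.003,0],"twist":[0,0,0],"gripper":-1},
  {"delta_pos":[0,0.006,0],"twist":[0,0,0],"gripper":-1},
  {"delta_pos":[0,0.009,0],"twist":[0,0,0],"gripper":-1},
  {"delta_pos":[0,0.012,0],"twist":[0,0,0],"gripper":-1},
])

```text
time_s: 12.63
tool_pos: [0.4813, -0.186, 0.1214]
tcp_rot: [-0.104, 0.995, -0.0, 0.0]
force: [1.7, -3.0, 1.9]
gripper_width: 0.0001
```

play_rows([
  {"delta_pos":[0,0.003,0],"twist":[0,0,0],"gripper":-1},
  {"delta_pos":[0,0.006,0],"twist":[0,0,0],"gripper":-1},
  {"delta_pos":[0,0.009,0],"twist":[0,0,0],"gripper":-1},
  {"delta_pos":[0,0.012,0],"twist":[0,0,0],"gripper":-1},
])

```text
time_s: 12.97
tool_pos: [0.4788, -0.1743, 0.1213]
tcp_rot: [-0.104, 0.995, -0.0, 0.0]
force: [1.7, -2.8, 2.0]
gripper_width: 0.0001
```

play_rows([
  {"delta_pos":[0,0.002,0],"twist":[0,0,0],"gripper":-1},
  {"delta_pos":[0,0.004,0],"twist":[0,0,0],"gripper":-1},
  {"delta_pos":[0,0.006,0],"twist":[0,0,0],"gripper":-1},
])

```text
time_s: 13.22
tool_pos: [0.4774, -0.1685, 0.1212]
tcp_rot: [-0.104, 0.995, 0.0, 0.0]
force: [2.3, -1.4, 0.7]
gripper_width: 0.0002
```

play_rows([
  {"delta_pos":[0,0.002,0],"twist":[0,0,0],"gripper":-1},
  {"delta_pos":[0,0.004,0],"twist":[0,0,0],"gripper":-1},
])

```text
time_s: 13.38
tool_pos: [0.4766, -0.1646, 0.1212]
tcp_rot: [-0.104, 0.995, 0.0, 0.0]
force: [3.3, -2.4, 1.0]
gripper_width: 0.0
```

play_rows([
  {"delta_pos":[0,0.002,0],"twist":[0,0,0],"gripper":-1},
  {"delta_pos":[0,0.004,0],"twist":[0,0,0],"gripper":-1},
])

```text
time_s: 13.55
tool_pos: [0.4757, -0.1607, 0.1212]
tcp_rot: [-0.104, 0.995, 0.0, -0.0]
force: [2.8, -2.6, 0.6]
gripper_width: 0.0002
```

play_rows([
  {"delta_pos":[0,0.002,0],"twist":[0,0,0],"gripper":-1},
  {"delta_pos":[0,0.003,0],"twist":[0,0,0],"gripper":-1},
])

```text
time_s: 13.72
tool_pos: [0.4749, -0.1576, 0.1212]
tcp_rot: [-0.104, 0.995, 0.0, -0.0]
force: [3.0, -2.6, 0.3]
gripper_width: 0.0002
```

play_rows([
  {"delta_pos":[0,0.001,0],"twist":[0,0,0],"gripper":-1},
  {"delta_pos":[0,0.002,0],"twist":[0,0,0],"gripper":-1},
])

```text
time_s: 13.88
tool_pos: [0.4745, -0.1558, 0.1212]
tcp_rot: [-0.104, 0.995, 0.0, -0.0]
force: [1.5, -2.7, 0.8]
gripper_width: -0.0002
```

play_rows([
  {"delta_pos":[0,0.001,0],"twist":[0,0,0],"gripper":-1},
  {"delta_pos":[0,0.002,0],"twist":[0,0,0],"gripper":-1},
])

```text
time_s: 14.05
tool_pos: [0.4743, -0.1542, 0.1212]
tcp_rot: [-0.104, 0.995, -0.0, -0.0]
force: [1.6, -5.2, -1.1]
gripper_width: 0.0002
```

Force is rising, so this may be the end stop. I'll push a little more.

play_rows([
  {"delta_pos":[0,0.001,0],"twist":[0,0,0],"gripper":-1},
  {"delta_pos":[0,0.001,0],"twist":[0,0,0],"gripper":-1},
])

```text
time_s: 14.22
tool_pos: [0.4742, -0.1542, 0.1212]
tcp_rot: [-0.104, 0.995, -0.001, 0.0]
force: [2.1, -6.8, -1.0]
gripper_width: 0.0002
```

play_rows([
  {"delta_pos":[0,0.001,0],"twist":[0,0,0],"gripper":-1},
  {"delta_pos":[0,0.001,0],"twist":[0,0,0],"gripper":-1},
])

```text
time_s: 14.38
tool_pos: [0.4743, -0.1541, 0.1213]
tcp_rot: [-0.104, 0.995, -0.002, 0.0]
force: [2.3, -9.4, -3.5]
gripper_width: -0.0002
```

It stopped rigidly (no movement from 5 to 9 N), so this is the end stop. Now back off, lift and look.

play_rows([
  {"delta_pos":[0,-0.004,0],"twist":[0,0,0],"gripper":-1},
  {"delta_pos":[0,-0.015,0],"twist":[0,0,0],"gripper":-1},
  {"delta_pos":[0,-0.02,0],"twist":[0,0,0],"gripper":-1},
  {"delta_pos":[0,-0.02,-0.03],"twist":[0,0,0],"gripper":-1},
  {"delta_pos":[0,-0.02,-0.07],"twist":[0,0,0],"gripper":-1},
  {"delta_pos":[0,-0.02,-0.11],"twist":[0,0,0],"gripper":-1},
  {"delta_pos":[0,-0.02,-0.14],"twist":[0,0,0],"gripper":-1},
  {"delta_pos":[0,-0.02,-0.14],"twist":[0,0,0],"gripper":-1},
])

```text
time_s: 15.05
tool_pos: [0.4818, -0.1735, 0.2688]
tcp_rot: [-0.103, 0.995, -0.003, 0.006]
force: [1.2, -0.0, -0.3]
gripper_width: -0.0001
```

```bash
sed -i 's/w2.png/w3.png/' c.py; python3 c.py
```

```text
15.05 [ 0.48184839 -0.17350394  0.2687534 ] [-0.10349663  0.99460996 -0.00297369  0.00553534] [ 1.24848238 -0.04980443 -0.31181253]
```

View pics/w3.png

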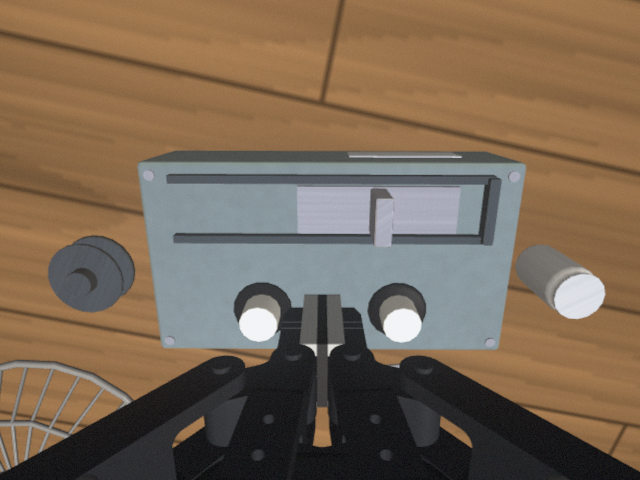

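```bash
python3 -c "
from bench import arm
print(arm.finish_job())"
```

```text
the job is handed in; nothing more can be done
None
```

I left both keys latched, pushed the slide across to its end stop, and handed the job in at about 15 s of the 64 s allowed. No verdict was reported.

- **Key at +y:** it sank about 7 mm at 1 to 1.5 N and then firmed to 6 N. It was already latched, so I only felt it and did not click it.
- **Key at −y:** it was firm from the first millimetre (4.4 N at about 2 mm), so it was released. I clicked it once, slowly; the highest force reading was about 12 N. Felt again, it was soft (1 N at about 7 mm), so it is now latched.
- **Slide:** it moved at about 3 N past both key positions, then stopped rigidly as the push force rose from about 5 to 10 N. In the wrist pictures, its bar moved from about −35 mm to +35 mm, roughly 70 mm of travel, give or take 2 mm.
- **Clearance:** the gripper was lifted well clear before hand-in. In the last picture the pulley and capacitor looked to be where they started. The screwdriver was mostly hidden by the gripper, so I did not recheck it, but the arm never went near it.

The force readings are from the end of each move only, so I did not see peaks in between. No check disagreed.

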